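# Stand the long sample tube in its holder cup

## Task

Three capped sample tubes lean in the slanted rest on the laboratory bench. Take the long one, lower it foot first into the flared metal holder cup and leave it standing upright there with its foot on the cup's floor; do not drop it in from above, and leave the two short tubes where they are in the rest.

Things in the scene. Friction and masses are not known exactly. Their poses are not given: they have to be found in the camera images.
- long_tube: Long white tube, blue cap: 150 mm long, 18 mm across (cap 19), 20 to 45 g. Origin: centre of the foot's underside; z runs to the cap. Starts in one of three V troughs, 80 mm apart, of a fixed rest, leaning about 30 degrees from vertical, cap towards the robot, foot 30 mm up. The trough lies under the first 85 mm from the foot; the 65 mm at the cap are free all round. It lifts straight up.
- short_tube_a: A short tube, same make and thickness but 110 mm long; leans in another trough of the same rest. Origin: centre of the foot's underside, z along the tube to the cap.
- short_tube_b: The other short tube, the same as short_tube_a, in the remaining trough.
- holder: The holder: an upright round steel cup fixed to the bench on a dark square foot 90 mm wide. 80 mm high, wall 4 mm; flared mouth about 54 mm wide inside, narrowing to a straight bore 24 mm wide below 52 mm height, flat floor 8 mm above the bench. Origin: on the cup's axis at bench level, z up.
Mind the look-alikes: they are no part of the job. What is shaped like the holder but turquoise is not meant.

How it is judged:
By the outcome, as a careful person would: the job done as asked, in the order asked, and still so for the second after the job is handed in, with the robot touching nothing.
It also fails if it takes over 37 s, if anything falls off the work surface, if the arm or the gripper's body presses on something with over 40 N, if the wrist force passes 120 N, or if a joint passes its speed limit or range.

## Robot

A 7-joint arm with a two-finger parallel gripper is mounted at the origin on the work surface. World frame = base frame: x ahead of the robot, y to its left, z up, the work surface at z = 0. Lengths are in m, angles in rad, forces in N, time in s.
With the tool pointing down it reaches from about 0.4 to 0.875 m from the base axis. Payload 6.5 kg.
Tool frame: the origin (TCP) lies midway between the tips of the shut fingers; the grasp point (between the pads) lies 19 mm behind it; z points along the fingers, y is the direction in which the jaws open and shut (so a half turn about z gives the same grasp; the last joint's range is limited). The gripper opens to 85 mm and grips with 20 to 120 N. Pads are 22 mm wide; open, the fingers measure 114 mm over their backs; the gripper's body (76 mm by 85 mm) begins 54 mm behind the grasp point. The pads swing forward as they close: fully open they stand 13 mm farther back than shut.
Start: joints at [1.042, 0.536, -0.004, 1.538, 0.003, 1.067, -0.071], TCP at [0.29, -0.582, 0.231] pointing down, gripper open.
Joint ranges: [-2.7, 2.7], [-0.37, 2.16], [-1.27, 1.26], [0.24, 2.4], [-1.31, 4.45], [0.19, 1.91], [-2.76, 2.76]. Speed limits (rad/s): [2.39, 2.39, 3.14, 3.14, 3.14, 3.14, 3.14].

## Interface

Orientations are given as a rotation vector (axis times angle).
In Python, from station import * gives the robot as it stands. The module is installed in compiled form; this text tells all that it offers.
- The arm moves only by the tool step_arm, never from a script. Its argument "deltas" is a list of rows, each an object of numbers: "ax", "ay", "az": the turn, a rotation vector about the tool's x, y, z in degrees; "dx", "dy", "dz": the shift along the tool's x, y, z in cm; "jaw": the opening, from -1 (shut) to 1 (fully open), so that 0 is half open. In form: [{"ax": .., "ay": .., "az": .., "dx": .., "dy": .., "dz": .., "jaw": ..}, ...]. A call has exactly 10 rows; each row shifts and turns the pose as measured when the row begins, along the tool's axes as they then stand; what a row does not reach is not made up. A row lasts 1/8 s, in which the tool goes at most 62.5 mm and 10.7 degrees, less where a joint would pass 70% of its speed; a pose out of reach is approached as far as the arm can. A call with a gripper value outside its range is refused whole. The fingers move at their own pace and stop on an object; "grip_force" is the grip in N (left out, the last holds). Time passes only in rows, so rows that do not move let the fingers close, or fill a call up. It gives the time, the measured TCP pose, the force and the opening at its end, in the units of the state.
- get_obs(): the state, without advancing time (a new reading comes with each control period).
- camera(name): name is "scene" or "side" or "wrist"; returns a dict with "frame" (420x560x3 uint8, red, green, blue), "vfov" (degrees; the focal length in pixels is half the picture's height over the tangent of half this angle, whatever the lens; pixels are square), "cx", "cy" (the principal point, pixels), "extrinsics" (4x4, takes a point from world to camera coordinates). Camera axes: x right, y down, z forward; pixel columns grow to the right and rows downward; lengths in m; the calibration is good to about 2 mm. A picture is of the moment at which its call begins. There is no depth.
- finish_job(): hands the job in, once; it reports no verdict.
The state is a dict: "time": time; "joint_positions": joint angles; "dq": joint speeds; "effort": joint torques, N m; "position": TCP position; "eef_rot": TCP orientation; "force": force on the tool from outside, world axes, zero at the start; "torque": the same for the moment, N m; "grip_width": finger opening in m.
Only numpy, scipy, OpenCV 4.12 (cv2) and the standard library are available. Lean on these libraries where they do the work, as an engineer would, in place of code of your own. Each camera call takes 0.05 s, during which the arm holds its last target. There are 200 camera calls.

## Working session

There is one attempt and no reset: what is moved stays moved. The work goes in short steps, Python scripts to look and compute and a tool call to move; the robot and the scene stay as the last step left them, time stands still between calls to the robot, and variables do not carry over. Pictures are saved under pics/ and viewed, about 8 in all and at most 12, crops included, and the job is handed in when it is done.

Besides the shell and the picture viewer there is one more tool, called after ">>>" by a JSON object that holds its "fn" and its "kwargs", one argument or row to a line. step_arm: Moves the arm, as the interface text tells. Its arguments: {"type":"object","properties":{"deltas":{"type":"array"},"grip_force":{"type":"number"}},"required":["deltas"]}

```bash
mkdir -p pics
cat > h.py <<'E'
from station import *
import numpy as np, cv2
from scipy.spatial.transform import Rotation as R
def shot(n,fn=None):
    c=camera(n); 
    if fn: cv2.imwrite(f'pics/{fn}.png',c['frame'][:,:,::-1])
    return c
def ray(c,u,v):
    f=c['frame'].shape[0]/2/np.tan(np.radians(c['vfov'])/2)
    d=np.array([(u-c['cx'])/f,(v-c['cy'])/f,1]); E=np.array(c['extrinsics'])
    return -E[:3,:3].T@E[:3,3], E[:3,:3].T@d
def onz(c,u,v,z):
    o,d=ray(c,u,v); return o+d*(z-o[2])/d[2]
def tri(rays):
    A=0;b=0
    for o,d in rays:
        d=d/np.linalg.norm(d);P=np.eye(3)-np.outer(d,d);A=A+P;b=b+P@o
    return np.linalg.solve(A,b)
def proj(c,p):
    E=np.array(c['extrinsics']);q=E[:3,:3]@p+E[:3,3]
    f=c['frame'].shape[0]/2/np.tan(np.radians(c['vfov'])/2)
    return q[:2]/q[2]*f+[c['cx'],c['cy']]
E
python3 - <<'E'
from h import *
import pickle
d={}
for n in ('scene','side'):
    d[n]=shot(n,n+'0'); print(n,d[n]['vfov'],d[n]['cx'],d[n]['cy'],np.round(d[n]['extrinsics'],3).tolist())
pickle.dump(d,open('c0.pkl','wb'))
o=get_obs();print(o['time'],o['position'],o['eef_rot'],o['grip_width'])
E
```

```text
scene 52.955106574756414 280.7259648759495 206.19946258262058 [[-0.833, 0.554, -0.018, 0.434], [0.308, 0.436, -0.846, -0.116], [-0.46, -0.709, -0.534, 1.292], [0.0, 0.0, 0.0, 1.0]]
side 51.82235693200616 276.6657083871945 215.02624129606085 [[-0.971, -0.236, 0.02, 0.521], [-0.165, 0.611, -0.774, 0.123], [0.171, -0.756, -0.632, 0.818], [0.0, 0.0, 0.0, 1.0]]
0.1 [ 0.28992344 -0.58112613  0.23050106] [-3.05637586e+00 -7.20254357e-01  7.61707695e-04] 0.0856566022566293
```

View pics/scene0.png

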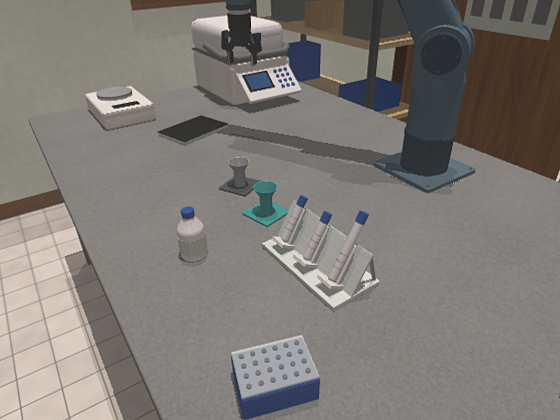

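View pics/side0.png

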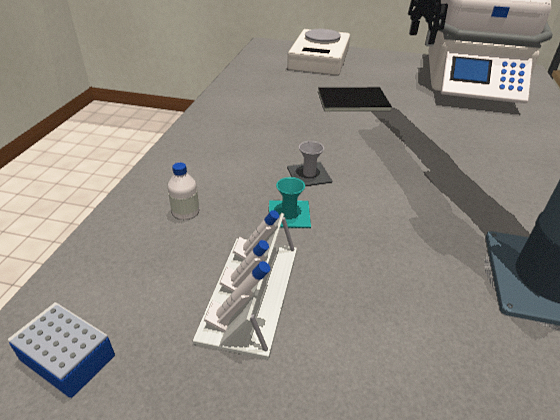

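The scene view shows three capped tubes in the rest, with caps at about (302,202), (326,217) and (362,217). It also shows a grey cup at (238,172) and a turquoise one at (265,200), which is a decoy. In the side view the caps are at (272,218), (261,249) and (261,270), and the grey cup is at (311,160). The tube with its cap at scene (362,217) looks like the long one, so I'll confirm it in an enlarged crop and with triangulation.

Run:
```python
from h import *
import pickle
d=pickle.load(open('c0.pkl','rb'))
a=d['scene']['frame'][150:310,215:390];b=d['side']['frame'][135:360,190:335]
a=cv2.resize(a,None,fx=2.6,fy=2.6,interpolation=3);b=cv2.resize(b,None,fx=2.3,fy=2.3,interpolation=3)
w=np.zeros((max(len(a),len(b)),a.shape[1]+b.shape[1],3),np.uint8);w[:len(a),:a.shape[1]]=a;w[:len(b),a.shape[1]:]=b
print(a.shape,w.shape);cv2.imwrite('pics/crop.png',w[:,:,::-1])
caps={}
for n,(x0,x1,y0,y1) in {'scene':(285,375,190,235),'side':(245,285,205,285)}.items():
    f=d[n]['frame'];hsv=cv2.cvtColor(f,cv2.COLOR_RGB2HSV)
    m=cv2.inRange(hsv,(105,120,40),(125,255,255));mm=np.zeros_like(m);mm[y0:y1,x0:x1]=m[y0:y1,x0:x1]
    k,l,s,c=cv2.connectedComponentsWithStats(mm)
    caps[n]=[tuple(c[i]) for i in range(1,k) if s[i,4]>20];print(n,np.round(caps[n],1).tolist(),s[1:,4])
S=sorted(caps['scene'],key=lambda p:p[0]);T=sorted(caps['side'],key=lambda p:p[1])
for p,q in zip(S,T):
    X=tri([ray(d['scene'],*p),ray(d['side'],*q)]);print(np.round(X,4),proj(d['scene'],X)-p,proj(d['side'],X)-q)
```

```text
(416, 455, 3) (518, 789, 3)
scene [[301.8, 200.8], [325.5, 216.6], [361.6, 217.1]] [ 71  76 103]
side [[271.5, 217.3], [260.6, 247.7], [260.7, 270.0]] [136 163 212]
[0.5258 0.0935 0.1163] [0.12720322 0.27205055] [ 0.03668254 -0.36958916]
[0.5237 0.1736 0.1172] [0.2537807  0.48478971] [ 0.07367866 -0.68742448]
[0.5017 0.2529 0.1511] [0.19527578 0.34087383] [ 0.05939103 -0.52006017]
```

View pics/crop.png

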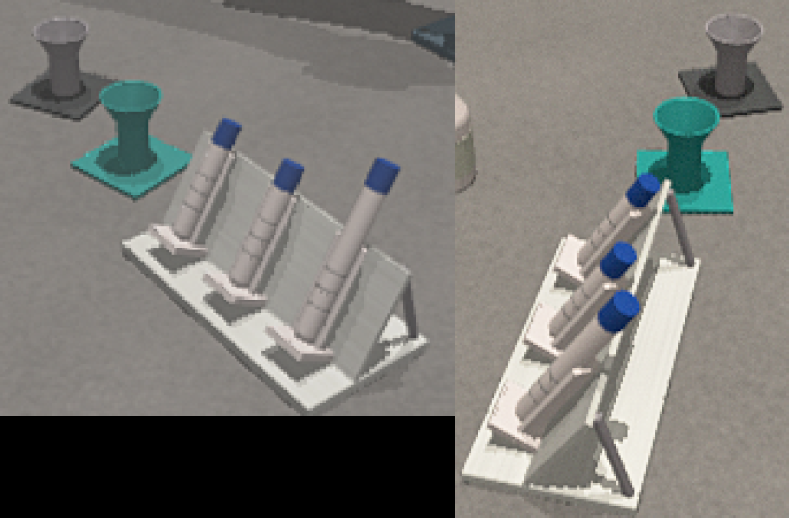

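The crops confirm it. The tube at scene (362,217), side (261,270) has its cap centre at z≈0.151, against 0.117 for the other two. That is the 34 mm rise expected from 40 mm more length at 30°, so this is the long tube. The holder is the grey cup, with its rim at scene ≈(238,162) and side ≈(312,147). Next I'll locate the cup and work out the moves.

```bash
cat >> h.py <<'E'
def goal(axis_up,ydir):
    z=-np.array(axis_up);z/=np.linalg.norm(z);y=np.array(ydir,float);y-=y@z*z;y/=np.linalg.norm(y)
    return np.c_[np.cross(y,z),y,z]
def plan(p,Rg):
    """tool-frame turn (deg) then shift (cm, after the turn)"""
    o=get_obs();R0=R.from_rotvec(o['eef_rot']).as_matrix()
    rv=[]
    for s in(1,-1):
        G=Rg@np.diag([s,s,1]);w=R.from_matrix(R0.T@G).as_rotvec(degrees=True);rv.append((np.linalg.norm(w),w,G))
    print('pos',np.round(o['position'],4),'t',o['time'],'jaw',o['grip_width'],'F',np.round(o['force'],1),'q',np.round(o['joint_positions'],2))
    for n,w,G in sorted(rv,key=lambda r:r[0]): print('turn',np.round(w,2),'shift after turn cm',np.round(G.T@(np.array(p)-o['position'])*100,2),'tot',round(n,1))
    print('shift now cm',np.round(R0.T@(np.array(p)-o['position'])*100,2),'zaxis',np.round(R0[:,2],3),'y',np.round(R0[:,1],3))
AX=np.array([-.5,-.013,.866]);FOOT=np.array([.5717,.2547,.03])
E
python3 - <<'E'
from h import *
import pickle
d=pickle.load(open('c0.pkl','rb'))
for nm,z,ps,pq in [('rim',.08,(238.5,161.9),(311.7,147.4)),('turq',.08,(265.3,186.8),(291,186))]:
    X=tri([ray(d['scene'],*ps),ray(d['side'],*pq)]);print(nm,X,onz(d['scene'],*ps,z),onz(d['side'],*pq,z))
# wider estimate of rim by mask
for n,(x0,x1,y0,y1) in {'scene':(225,252,154,192),'side':(296,328,138,182)}.items():
    f=d[n]['frame'];hsv=cv2.cvtColor(f,cv2.COLOR_RGB2HSV)[y0:y1,x0:x1]
    print(n);g=f[y0:y1,x0:x1].mean(2).astype(int)
    for r in range(0,y1-y0,3): print(y0+r,' '.join(map(str,g[r,::2])))
print('foot px',proj(d['scene'],FOOT),proj(d['side'],FOOT))
Rg=goal(AX,[-.026,1,0])
p=FOOT+AX*(.12-.019)
print('grasp TCP',p); plan(p-Rg[:,2]*.13,Rg)
E
```

```text
rim [ 0.50853627 -0.23121908  0.07621733] [ 0.51216898 -0.22391521  0.08      ] [ 0.50770846 -0.22512197  0.08      ]
turq [ 0.52298126 -0.06467002  0.07660912] [ 0.52525593 -0.06162363  0.08      ] [ 0.52178757 -0.05798887  0.08      ]
scene
154 132 132 131 129 131 132 128 131 132 129 129 131 133 131
157 128 129 128 134 133 143 156 145 132 148 136 135 132 130
160 130 130 134 116 121 118 120 121 119 116 115 100 135 131
163 129 108 131 119 119 118 121 126 117 113 122 111 128 130
166 127 130 126 72 87 110 112 115 78 74 72 130 134 132
169 129 129 129 137 79 80 80 81 82 80 118 130 131 129
172 128 129 130 129 111 81 80 81 81 81 128 131 130 131
175 126 129 128 132 118 79 83 84 85 82 123 131 129 131
178 127 130 126 110 94 83 84 86 85 81 82 84 94 97
181 126 112 84 62 61 82 85 86 86 84 69 88 90 91
184 89 68 65 66 57 83 84 87 86 86 73 51 79 89
187 93 95 70 58 55 57 58 60 57 61 80 83 80 90
190 48 78 85 88 83 83 86 83 82 80 86 85 93 62
side
138 138 135 136 134 136 135 143 138 138 142 136 137 137 139 139 137
141 136 137 132 136 151 157 128 142 147 151 152 140 133 140 138 137
144 139 131 163 121 1
[... 524 characters left out ...]
85 84 87 142
171 43 45 39 38 76 81 84 81 82 82 54 53 83 86 84 101
174 88 45 36 38 76 79 81 84 77 78 36 45 87 91 88 87
177 85 75 83 62 35 32 40 40 37 62 81 89 93 92 90 91
180 90 93 110 94 77 79 78 73 75 82 88 91 84 85 91 90
foot px [330.82791508 280.26764093] [219.29714082 313.85803353]
grasp TCP [0.5212   0.253387 0.117466]
pos [ 0.2899 -0.5811  0.2305] t 0.1 jaw 0.0856566022566293 F [-0.4  0.1 -0.4] q [ 1.04  0.54 -0.    1.54  0.    1.07 -0.07]
turn [-6.64 29.55 24.43] shift after turn cm [ 16.25 -82.82   9.44] tot 38.9
turn [ -40.32   -9.06 -150.28] shift after turn cm [-16.25  82.82   9.44] tot 155.9
shift now cm [ 52.07 -67.09   0.14] zaxis [-0.001  0.001 -1.   ] y [ 0.447 -0.895 -0.002]
```

The grey cup's axis is at about (0.510, -0.225), and the projected foot of the tube matches the image. I'll set out past the cup and look at it from close by on the way.

>>> {"fn": "step_arm", "kwargs": {
  "deltas": [
    {"dx": 4,"dy": -2.2,"dz": -0.2,"jaw": 1},
    {"dx": 4,"dy": -2.2,"dz": -0.2,"jaw": 1},
    {"dx": 4,"dy": -2.2,"dz": -0.2,"jaw": 1},
    {"dx": 4,"dy": -2.2,"dz": -0.2,"jaw": 1},
    {"dx": 4,"dy": -2.2,"jaw": 1},
    {"dx": 4,"dy": -2.2,"jaw": 1},
    {"dx": 4,"dy": -2.2,"jaw": 1},
    {"dx": 4,"dy": -2.2,"jaw": 1},
    {"dx": 3,"dy": -1,"jaw": 1},
    {"jaw": 1}
  ]
}}

```text
schema error: expected keys ax, ay, az, dx, dy, dz, jaw
```

Run:
```python
from h import *
import pickle
c=shot('wrist','w1');pickle.dump(c,open('w1.pkl','wb'))
print(proj(c,np.array([.51,-.2255,.08])),proj(c,np.array([.51,-.2255,.008])))
Rg=goal(AX,[-.026,1,0]);p=FOOT+AX*(.12-.019)
plan(p-Rg[:,2]*.12,Rg)
```

```text
[ -35.00015414 -305.24570358] [  45.80972295 -195.78340987]
pos [ 0.29   -0.5812  0.2306] t 0.15 jaw 0.08538337171875951 F [-0.5 -0.6  0.3] q [ 1.04  0.54 -0.    1.54  0.    1.07 -0.07]
turn [-6.62 29.55 24.43] shift after turn cm [ 16.24 -82.83  10.44] tot 38.9
turn [ -40.31   -9.04 -150.28] shift after turn cm [-16.24  82.83  10.44] tot 155.9
shift now cm [ 52.52 -66.89   1.  ] zaxis [-0.001  0.001 -1.   ] y [ 0.446 -0.895 -0.001]
```

View pics/w1.png

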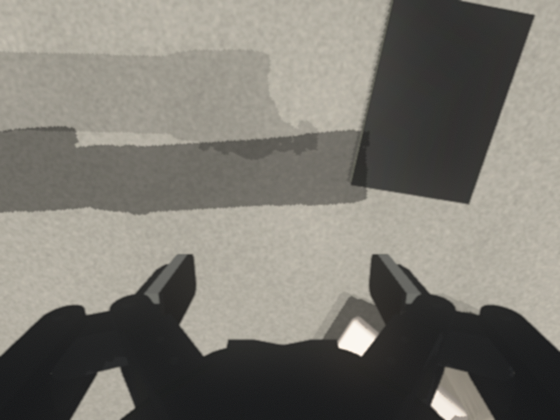

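The move was refused because every row needs every key, so the arm is still at the start and the wrist view shows only bench. It does show that the wrist camera looks towards tool +x (image up). I'll resend with all keys.

>>> {"fn": "step_arm", "kwargs": {
  "deltas": [
    {"ax": 0,"ay": 0,"az": 0,"dx": 4,"dy": -2.2,"dz": -0.2,"jaw": 1},
    {"ax": 0,"ay": 0,"az": 0,"dx": 4,"dy": -2.2,"dz": -0.2,"jaw": 1},
    {"ax": 0,"ay": 0,"az": 0,"dx": 4,"dy": -2.2,"dz": -0.2,"jaw": 1},
    {"ax": 0,"ay": 0,"az": 0,"dx": 4,"dy": -2.2,"dz": -0.2,"jaw": 1},
    {"ax": 0,"ay": 0,"az": 0,"dx": 4,"dy": -2.2,"dz": -0.2,"jaw": 1},
    {"ax": 0,"ay": 0,"az": 0,"dx": 4,"dy": -2.2,"dz": 0,"jaw": 1},
    {"ax": 0,"ay": 0,"az": 5,"dx": 3,"dy": -2.2,"dz": 0,"jaw": 1},
    {"ax": 0,"ay": 0,"az": 5,"dx": 0,"dy": 0,"dz": 0,"jaw": 1},
    {"ax": 0,"ay": 0,"az": 5,"dx": 0,"dy": 0,"dz": 0,"jaw": 1},
    {"ax": 0,"ay": 0,"az": 5,"dx": 0,"dy": 0,"dz": 0,"jaw": 1}
  ]
}}

```text
time: 1.4
position: [0.467, -0.3129, 0.2379]
eef_rot: [-3.133, -0.163, 0.006]
force: [-0.5, 0.3, -0.2]
grip_width: 0.0853
```

Run:
```python
from h import *
import pickle
c=shot('wrist','w2');pickle.dump(c,open('w2.pkl','wb'))
print(proj(c,np.array([.51,-.2255,.08])),proj(c,np.array([.51,-.2255,.008])))
Rg=goal(AX,[-.026,1,0]);p=FOOT+AX*(.12-.019)
plan(p-Rg[:,2]*.12,Rg)
```

```text
[199.48015027 141.67994605] [215.57001691 138.25381012]
pos [ 0.467  -0.3129  0.2378] t 1.45 jaw 0.08535113015096489 F [ 0.5  0.  -0.6] q [ 0.53  0.38 -0.03  1.76  0.01  1.   -0.97]
turn [-1.37 30.24  4.08] shift after turn cm [-5.000e-02 -5.647e+01  1.870e+00] tot 30.5
turn [ -45.91   -2.08 -169.86] shift after turn cm [5.000e-02 5.647e+01 1.870e+00] tot 176.0
shift now cm [  5.08 -56.24   1.89] zaxis [-0.004  0.004 -1.   ] y [ 0.1   -0.995 -0.005]
```

View pics/w2.png

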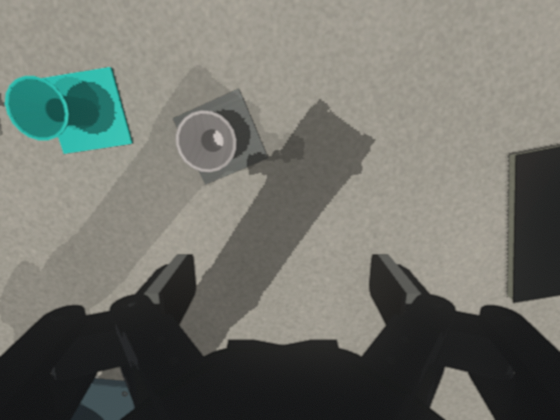

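The wrist view shows the grey cup's rim centred at about (206,140) and its bore at about (219,138). The turquoise decoy is at (37,108). I'll work out the cup's position from this while moving on to the tube.

Run:
```python
from h import *
import pickle
c=pickle.load(open('w2.pkl','rb'))
f=c['frame'];g=f[100:180,168:245].mean(2).astype(np.uint8)
print(onz(c,206.3,140,.08),onz(c,219,138,.012))
b=cv2.GaussianBlur(cv2.resize(g,None,fx=4,fy=4,interpolation=2),(5,5),0)
k=cv2.HoughCircles(b,cv2.HOUGH_GRADIENT,1,40,param1=80,param2=25,minRadius=90,maxRadius=145)
for x,y,r in (k[0][:4] if k is not None else []): 
    u,v=x/4+168,y/4+100;print(u,v,r/4,onz(c,u,v,.08))
```

```text
[ 0.51235666 -0.2322386   0.08      ] [ 0.51102078 -0.23054771  0.012     ]
205.625 143.625 30.625 [ 0.5087344  -0.23168282  0.08      ]
```

>>> {"fn": "step_arm", "kwargs": {
  "deltas": [
    {"ax": 0,"ay": 0,"az": 0,"dx": 0.5,"dy": -5.5,"dz": 0,"jaw": 0.7},
    {"ax": 0,"ay": 0,"az": 0,"dx": 0.5,"dy": -5.5,"dz": 0,"jaw": 0.7},
    {"ax": 0,"ay": 0,"az": 0,"dx": 0.5,"dy": -5.5,"dz": 0,"jaw": 0.7},
    {"ax": 0,"ay": 0,"az": 0,"dx": 0.5,"dy": -5.5,"dz": 0,"jaw": 0.7},
    {"ax": 0,"ay": 0,"az": 0,"dx": 0.5,"dy": -5.5,"dz": 0,"jaw": 0.7},
    {"ax": 0,"ay": 0,"az": 0,"dx": 0,"dy": -5.5,"dz": 0,"jaw": 0.7},
    {"ax": -0.3,"ay": 7.5,"az": 1,"dx": 0,"dy": -5.5,"dz": 0,"jaw": 0.7},
    {"ax": -0.3,"ay": 7.5,"az": 1,"dx": 0,"dy": -5.5,"dz": 0,"jaw": 0.7},
    {"ax": -0.3,"ay": 7.5,"az": 1,"dx": 0,"dy": -5,"dz": 0,"jaw": 0.7},
    {"ax": -0.3,"ay": 7.5,"az": 1,"dx": 0,"dy": -4,"dz": 0,"jaw": 0.7}
  ]
}}

```text
time: 2.7
position: [0.4489, 0.1726, 0.2362]
eef_rot: [3.071, 0.082, 0.586]
force: [0.4, -0.8, -0.3]
grip_width: 0.0724
```

Run:
```python
from h import *
import pickle
c=shot('wrist','w3');pickle.dump(c,open('w3.pkl','wb'))
for s in(.15,.14,.11,.05): print(s,proj(c,FOOT+AX*s))
Rg=goal(AX,[-.026,1,0]);p=FOOT+AX*(.12-.019)
plan(p,Rg)
```

```text
0.15 [181.61995963 186.49980405]
0.14 [185.28602465 182.35432263]
0.11 [194.79905501 171.59726013]
0.05 [209.01805739 155.51881914]
pos [0.4484 0.1739 0.2357] t 2.75 jaw 0.0724486584232054 F [ 0.6 -0.4 -0. ] q [-0.5   0.08 -0.13  2.23  0.44  0.56 -2.48]
turn [0.67 8.44 1.94] shift after turn cm [ 0.57 -7.75 13.98] tot 8.7
turn [ -13.11    1.03 -177.57] shift after turn cm [-0.57  7.75 13.98] tot 178.1
shift now cm [ 2.87 -7.86 13.64] zaxis [ 0.368 -0.005 -0.93 ] y [ 0.051 -0.998  0.025]
```

View pics/w3.png

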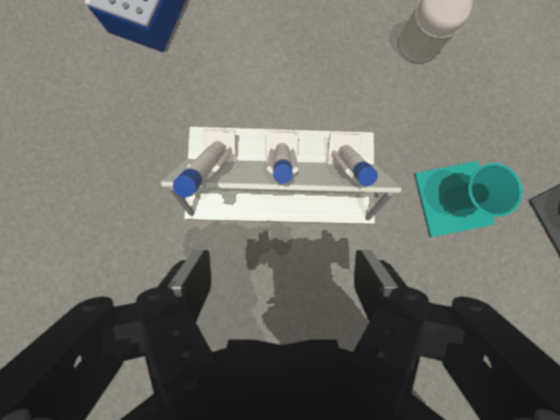

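The wrist view shows the long tube's cap at (185,182), where I predicted (184,184), and the short caps at (283,173) and (365,174). Joint 7 is close to its range, so I'll keep the present 22° tool tilt. The pads can hold the tube 8° off the tool axis.

>>> {"fn": "step_arm", "kwargs": {
  "deltas": [
    {"ax": 0.2,"ay": 0,"az": 0.5,"dx": 1,"dy": -2.6,"dz": 1,"jaw": 0.7},
    {"ax": 0.2,"ay": 0,"az": 0.5,"dx": 1,"dy": -2.6,"dz": 1,"jaw": 0.7},
    {"ax": 0.2,"ay": 0,"az": 0.5,"dx": 0.9,"dy": -2.6,"dz": 1,"jaw": 0.7},
    {"ax": 0,"ay": 0,"az": 0,"dx": 0,"dy": 0,"dz": 2,"jaw": 0.7},
    {"ax": 0,"ay": 1,"az": 0,"dx": 0,"dy": 0,"dz": 2,"jaw": 0.7},
    {"ax": 0,"ay": 1,"az": 0,"dx": 0,"dy": 0,"dz": 1,"jaw": 0.7},
    {"ax": 0,"ay": 1,"az": 0,"dx": 0,"dy": 0,"dz": 0,"jaw": 0.7},
    {"ax": 0,"ay": 0,"az": 0,"dx": 0,"dy": 0,"dz": 0,"jaw": 0.7},
    {"ax": 0,"ay": 0,"az": 0,"dx": 0,"dy": 0,"dz": 0,"jaw": 0.7},
    {"ax": 0,"ay": 0,"az": 0,"dx": 0,"dy": 0,"dz": 0,"jaw": 0.7}
  ]
}}

```text
time: 4.0
position: [0.5058, 0.2513, 0.1683]
eef_rot: [3.068, 0.052, 0.663]
force: [0.1, -0.4, 0.9]
grip_width: 0.0726
```

Run:
```python
from h import *
import pickle
c=shot('wrist','w4');pickle.dump(c,open('w4.pkl','wb'))
for s in(.15,.14,.11,.05): print(s,proj(c,FOOT+AX*s))
m=cv2.inRange(cv2.cvtColor(c['frame'],cv2.COLOR_RGB2HSV),(105,120,40),(125,255,255))
k,l,s,ce=cv2.connectedComponentsWithStats(m);print(s[1:][s[1:,4]>60],ce[1:][s[1:,4]>60])
Rg=goal(AX,[-.026,1,0]);p=FOOT+AX*(.12-.019)
plan(p,Rg)
```

```text
0.15 [277.23770603 274.88219969]
0.14 [277.42752512 264.96128436]
0.11 [277.89019524 240.77977941]
0.05 [278.51081933 208.34279251]
[[ 123    0  115   77 2870]
 [ 378  219   31   33  689]
 [ 481  219   45   35 1006]
 [ 264  243   32   45 1153]] [[188.70766551  42.98780488]
 [393.26269956 235.6574746 ]
 [502.90854871 235.39761431]
 [279.452732   265.54032958]]
pos [0.5058 0.2513 0.1683] t 4.05 jaw 0.07254012550212499 F [-0.4  0.2  0.1] q [-0.84  0.34  0.17  2.15  0.58  0.38 -2.74]
turn [0.3  5.62 0.54] shift after turn cm [-1.2  -0.17  5.17] tot 5.7
turn [  -8.8     0.47 -179.25] shift after turn cm [1.2  0.17 5.17] tot 179.5
shift now cm [-0.69 -0.21  5.26] zaxis [ 0.413  0.005 -0.911] y [ 0.032 -0.999  0.009]
```

View pics/w4.png

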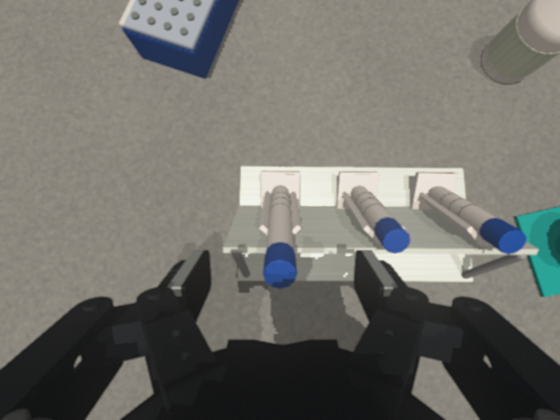

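The tube is centred between the fingers, with its cap at (279,266) and the short caps well clear. Joint 7 is at -2.74 against a limit of -2.76, though. I'll back off and turn the tool half round, which gives the same grasp with joint 7 mid-range.

>>> {"fn": "step_arm", "kwargs": {
  "deltas": [
    {"ax": 0,"ay": 0,"az": -5,"dx": 0,"dy": 0,"dz": -2,"jaw": 0.7},
    {"ax": 0,"ay": 0,"az": -10.5,"dx": 0,"dy": 0,"dz": -2,"jaw": 0.7},
    {"ax": 0,"ay": 0,"az": -10.5,"dx": 0,"dy": 0,"dz": -1,"jaw": 0.7},
    {"ax": 0,"ay": 0,"az": -10.5,"dx": 0,"dy": 0,"dz": 0,"jaw": 0.7},
    {"ax": 0,"ay": 0,"az": -10.5,"dx": 0,"dy": 0,"dz": 0,"jaw": 0.7},
    {"ax": 0,"ay": 0,"az": -10.5,"dx": 0,"dy": 0,"dz": 0,"jaw": 0.7},
    {"ax": 0,"ay": 0,"az": -10.5,"dx": 0,"dy": 0,"dz": 0,"jaw": 0.7},
    {"ax": 0,"ay": 0,"az": -10.5,"dx": 0,"dy": 0,"dz": 0,"jaw": 0.7},
    {"ax": 0,"ay": 0,"az": -10.5,"dx": 0,"dy": 0,"dz": 0,"jaw": 0.7},
    {"ax": 0,"ay": 0,"az": -10.5,"dx": 0,"dy": 0,"dz": 0,"jaw": 0.7}
  ]
}}

```text
time: 5.3
position: [0.4864, 0.2497, 0.2181]
eef_rot: [1.717, 2.191, 0.38]
force: [0.2, -0.3, -0.4]
grip_width: 0.073
```

>>> {"fn": "step_arm", "kwargs": {
  "deltas": [
    {"ax": 0,"ay": 0,"az": -10.5,"dx": 0,"dy": 0,"dz": 0,"jaw": 0.7},
    {"ax": 0,"ay": 0,"az": -10.5,"dx": 0,"dy": 0,"dz": 0,"jaw": 0.7},
    {"ax": 0,"ay": 0,"az": -10.5,"dx": 0,"dy": 0,"dz": 0,"jaw": 0.7},
    {"ax": 0,"ay": 0,"az": -10.5,"dx": 0,"dy": 0,"dz": 0,"jaw": 0.7},
    {"ax": 0,"ay": 0,"az": -10.5,"dx": 0,"dy": 0,"dz": 0,"jaw": 0.7},
    {"ax": 0,"ay": 0,"az": -10.5,"dx": 0,"dy": 0,"dz": 0,"jaw": 0.7},
    {"ax": 0,"ay": 0,"az": -10.5,"dx": 0,"dy": 0,"dz": 0,"jaw": 0.7},
    {"ax": 0,"ay": 0,"az": 0,"dx": 0,"dy": 0,"dz": 0,"jaw": 0.7},
    {"ax": 0,"ay": 0,"az": 0,"dx": 0,"dy": 0,"dz": 0,"jaw": 0.7},
    {"ax": 0,"ay": 0,"az": 0,"dx": 0,"dy": 0,"dz": 0,"jaw": 0.7}
  ]
}}

```text
time: 6.55
position: [0.4882, 0.2478, 0.2206]
eef_rot: [0.034, 2.711, 0.016]
force: [-0.3, 0.2, -0.7]
grip_width: 0.0727
```

Run:
```python
from h import *
Rg=goal(AX,[-.026,1,0]);p=FOOT+AX*(.12-.019)
plan(p,Rg)
```

```text
pos [0.4882 0.2478 0.2206] t 6.55 jaw 0.07270425458476752 F [-0.3  0.2 -0.7] q [-0.38  0.24 -0.39  2.12  0.72  0.58  0.24]
turn [-0.39 -5.35 -2.86] shift after turn cm [ 2.29  0.47 10.58] tot 6.1
turn [ -8.26   0.61 176.95] shift after turn cm [-2.29 -0.47 10.58] tot 177.1
shift now cm [ 1.31  0.46 10.75] zaxis [ 0.417  0.006 -0.909] y [0.021 1.    0.017]
```

>>> {"fn": "step_arm", "kwargs": {
  "deltas": [
    {"ax": -0.4,"ay": -5.4,"az": -2.9,"dx": 0,"dy": 0,"dz": 0,"jaw": 0.7},
    {"ax": 0,"ay": 0,"az": 0,"dx": 1.2,"dy": 0.25,"dz": 0,"jaw": 0.7},
    {"ax": 0,"ay": 0,"az": 0,"dx": 1.1,"dy": 0.25,"dz": 0,"jaw": 0.7},
    {"ax": 0,"ay": 0,"az": 0,"dx": 0,"dy": 0,"dz": 2,"jaw": 0.7},
    {"ax": 0,"ay": 0,"az": 0,"dx": 0,"dy": 0,"dz": 2,"jaw": 0.7},
    {"ax": 0,"ay": 0,"az": 0,"dx": 0,"dy": 0,"dz": 2,"jaw": 0.7},
    {"ax": 0,"ay": 0,"az": 0,"dx": 0,"dy": 0,"dz": 1,"jaw": 0.7},
    {"ax": 0,"ay": 0,"az": 0,"dx": 0,"dy": 0,"dz": 0,"jaw": 0.7},
    {"ax": 0,"ay": 0,"az": 0,"dx": 0,"dy": 0,"dz": 0,"jaw": 0.7},
    {"ax": 0,"ay": 0,"az": 0,"dx": 0,"dy": 0,"dz": 0,"jaw": 0.7}
  ]
}}

```text
time: 7.8
position: [0.5041, 0.2557, 0.1483]
eef_rot: [-0.021, 2.611, 0.018]
force: [-0.0, 0.1, 0.1]
grip_width: 0.0728
```

Run:
```python
from h import *
Rg=goal(AX,[-.026,1,0]);p=FOOT+AX*(.12-.019)
plan(p,Rg)
```

```text
pos [0.5041 0.2557 0.1483] t 7.8 jaw 0.07275321065805357 F [-0.   0.1  0.1] q [-0.54  0.38 -0.24  2.21  1.29  0.45 -0.33]
turn [ 0.23  0.37 -0.64] shift after turn cm [ 0.07 -0.28  3.53] tot 0.8
turn [  0.57  -0.37 179.36] shift after turn cm [-0.07  0.28  3.53] tot 179.4
shift now cm [ 0.09 -0.29  3.52] zaxis [ 0.505  0.017 -0.863] y [-0.018  1.     0.009]
```

>>> {"fn": "step_arm", "kwargs": {
  "deltas": [
    {"ax": 0.2,"ay": 0,"az": -0.6,"dx": 0,"dy": -0.3,"dz": 1.7,"jaw": 0.7},
    {"ax": 0,"ay": 0,"az": 0,"dx": 0,"dy": 0,"dz": 1.7,"jaw": 0.7},
    {"ax": 0,"ay": 0,"az": 0,"dx": 0,"dy": 0,"dz": 0,"jaw": 0.3},
    {"ax": 0,"ay": 0,"az": 0,"dx": 0,"dy": 0,"dz": 0,"jaw": 0},
    {"ax": 0,"ay": 0,"az": 0,"dx": 0,"dy": 0,"dz": 0,"jaw": -0.3},
    {"ax": 0,"ay": 0,"az": 0,"dx": 0,"dy": 0,"dz": 0,"jaw": -0.5},
    {"ax": 0,"ay": 0,"az": 0,"dx": 0,"dy": 0,"dz": 0,"jaw": -1},
    {"ax": 0,"ay": 0,"az": 0,"dx": 0,"dy": 0,"dz": 0,"jaw": -1},
    {"ax": 0,"ay": 0,"az": 0,"dx": 0,"dy": 0,"dz": 0,"jaw": -1},
    {"ax": 0,"ay": 0,"az": 0,"dx": 0,"dy": 0,"dz": 0,"jaw": -1}
  ],
  "grip_force": 35
}}

```text
time: 9.05
position: [0.5221, 0.2543, 0.1225]
eef_rot: [-0.032, 2.607, 0.014]
force: [0.1, -1.4, 0.1]
grip_width: 0.0172
```

Run:
```python
from h import *
Rg=goal(AX,[-.026,1,0]);p=FOOT+AX*(.12-.019)
plan(p+[0,0,.14],Rg)
```

```text
pos [0.5221 0.2543 0.1225] t 9.05 jaw 0.017208706709250034 F [ 0.1 -1.4  0.1] q [-0.55  0.45 -0.2   2.19  1.43  0.42 -0.44]
turn [ 0.19  0.64 -0.13] shift after turn cm [ -6.67  -0.08 -11.74] tot 0.7
turn [  1.    -0.3  179.86] shift after turn cm [  6.67   0.08 -11.74] tot 179.9
shift now cm [ -6.8   -0.03 -11.66] zaxis [ 0.509  0.017 -0.86 ] y [-0.026  1.     0.004]
```

Gripped at 17 mm opening with almost no side force. Next is a lift straight up.

>>> {"fn": "step_arm", "kwargs": {
  "deltas": [
    {"ax": 0,"ay": 0,"az": 0,"dx": -0.5,"dy": 0,"dz": -0.85,"jaw": -1},
    {"ax": 0,"ay": 0,"az": 0,"dx": -0.5,"dy": 0,"dz": -0.85,"jaw": -1},
    {"ax": 0,"ay": 0,"az": 0,"dx": -1,"dy": 0,"dz": -1.7,"jaw": -1},
    {"ax": 0,"ay": 0,"az": 0,"dx": -1,"dy": 0,"dz": -1.7,"jaw": -1},
    {"ax": 0,"ay": 0,"az": 0,"dx": -1,"dy": 0,"dz": -1.7,"jaw": -1},
    {"ax": 0,"ay": 0,"az": 0,"dx": -1,"dy": 0,"dz": -1.7,"jaw": -1},
    {"ax": 0,"ay": 0,"az": 0,"dx": -1,"dy": 0,"dz": -1.7,"jaw": -1},
    {"ax": 0,"ay": 0,"az": 0,"dx": -0.8,"dy": 0,"dz": -1.3,"jaw": -1},
    {"ax": 0,"ay": 0,"az": 0,"dx": 0,"dy": 0,"dz": 0,"jaw": -1},
    {"ax": 0,"ay": 0,"az": 0,"dx": 0,"dy": 0,"dz": 0,"jaw": -1}
  ]
}}

```text
time: 10.3
position: [0.5195, 0.2552, 0.2578]
eef_rot: [-0.038, 2.611, 0.016]
force: [0.0, 0.4, -0.2]
grip_width: 0.0174
```

Run:
```python
from h import *
import pickle
c=shot('scene','s5');pickle.dump(c,open('s5.pkl','wb'))
plan([.51,-.23,.008+.101+.15],goal([0,0,1],[0,1,0]))
```

```text
Traceback (most recent call last):
  File "h.py", line 24, in goal
    z=-np.array(axis_up);z/=np.linalg.norm(z);y=np.array(ydir,float);y-=y@z*z;y/=np.linalg.norm(y)
                         ^^^^^^^^^^^^^^^^^^^^
numpy._core._exceptions._UFuncOutputCastingError: Cannot cast ufunc 'divide' output from dtype('float64') to dtype('int64') with casting rule 'same_kind'
```

View pics/s5.png

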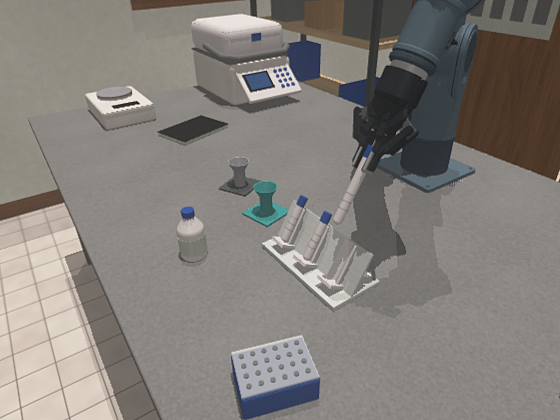

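The tube is held and clear of the rest, with its foot at scene (338,222), and both short tubes are undisturbed. Now I'll turn it upright and carry it over.

```bash
sed -i 's/z=-np.array(axis_up);/z=-np.array(axis_up,float);/' h.py
python3 - <<'E'
from h import *
plan([.51,-.23,.008+.101+.15],goal([0,0,1],[0,1,0]))
E
```

```text
pos [0.5195 0.2552 0.2577] t 10.35 jaw 0.017191361620631784 F [-0.  -0.2 -0. ] q [-0.39  0.21 -0.37  2.09  0.81  0.58  0.23]
turn [ 0.7  30.36  1.64] shift after turn cm [  0.95 -48.52  -0.13] tot 30.4
turn [ -46.71    1.07 -172.16] shift after turn cm [-0.95 48.52 -0.13] tot 178.4
shift now cm [  1.92 -48.47  -1.51] zaxis [ 0.505  0.019 -0.863] y [-0.03   1.     0.004]
```

>>> {"fn": "step_arm", "kwargs": {
  "deltas": [
    {"ax": 0.2,"ay": 7.6,"az": 0.4,"dx": 0,"dy": -2,"dz": 0,"jaw": -1},
    {"ax": 0.2,"ay": 7.6,"az": 0.4,"dx": 0,"dy": -4,"dz": 0,"jaw": -1},
    {"ax": 0.2,"ay": 7.6,"az": 0.4,"dx": 0,"dy": -5,"dz": 0,"jaw": -1},
    {"ax": 0.2,"ay": 7.6,"az": 0.4,"dx": 0,"dy": -5,"dz": 0,"jaw": -1},
    {"ax": 0,"ay": 0,"az": 0,"dx": 0,"dy": -5,"dz": 0,"jaw": -1},
    {"ax": 0,"ay": 0,"az": 0,"dx": 0,"dy": -5,"dz": 0,"jaw": -1},
    {"ax": 0,"ay": 0,"az": 0,"dx": 0,"dy": -5,"dz": 0,"jaw": -1},
    {"ax": 0,"ay": 0,"az": 0,"dx": 0,"dy": -5,"dz": 0,"jaw": -1},
    {"ax": 0,"ay": 0,"az": 0,"dx": 0,"dy": -4,"dz": 0,"jaw": -1},
    {"ax": 0,"ay": 0,"az": 0,"dx": 0,"dy": -2,"dz": 0,"jaw": -1}
  ]
}}

```text
time: 11.6
position: [0.5206, -0.1733, 0.2491]
eef_rot: [0.01, -3.132, 0.007]
force: [0.0, 1.2, 0.4]
grip_width: 0.0175
```

Run:
```python
from h import *
plan([.51,-.23,.008+.101+.12],goal([0,0,1],[0,1,0]))
```

```text
pos [ 0.5206 -0.1733  0.2491] t 11.6 jaw 0.017496150067013924 F [0.  1.2 0.4] q [ 0.46  0.37 -0.28  1.77  0.12  1.03  1.71]
turn [-0.25 -0.55  0.35] shift after turn cm [ 1.06 -5.67  2.01] tot 0.7
turn [   0.87   -0.4  -179.65] shift after turn cm [-1.06  5.67  2.01] tot 179.6
shift now cm [ 1.07 -5.65  2.05] zaxis [-0.01  -0.004 -1.   ] y [-0.006  1.    -0.004]
```

>>> {"fn": "step_arm", "kwargs": {
  "deltas": [
    {"ax": -0.2,"ay": -0.5,"az": 0,"dx": 0.5,"dy": -2,"dz": 0.5,"jaw": -1},
    {"ax": 0,"ay": 0,"az": 0,"dx": 0.5,"dy": -1.8,"dz": 0.5,"jaw": -1},
    {"ax": 0,"ay": 0,"az": 0,"dx": 0,"dy": -1.2,"dz": 0.5,"jaw": -1},
    {"ax": 0,"ay": 0,"az": 0,"dx": 0,"dy": -0.5,"dz": 0.5,"jaw": -1},
    {"ax": 0,"ay": 0,"az": 0,"dx": 0,"dy": 0,"dz": 0.5,"jaw": -1},
    {"ax": 0,"ay": 0,"az": 0,"dx": 0,"dy": 0,"dz": 0,"jaw": -1},
    {"ax": 0,"ay": 0,"az": 0,"dx": 0,"dy": 0,"dz": 0,"jaw": -1},
    {"ax": 0,"ay": 0,"az": 0,"dx": 0,"dy": 0,"dz": 0,"jaw": -1},
    {"ax": 0,"ay": 0,"az": 0,"dx": 0,"dy": 0,"dz": 0,"jaw": -1},
    {"ax": 0,"ay": 0,"az": 0,"dx": 0,"dy": 0,"dz": 0,"jaw": -1}
  ]
}}

```text
time: 12.85
position: [0.5105, -0.2292, 0.2205]
eef_rot: [0.012, -3.137, -0.0]
force: [-0.3, -0.4, -0.6]
grip_width: 0.0172
```

Run:
```python
from h import *
import pickle
d={n:camera(n) for n in('scene','side')};pickle.dump(d,open('c6.pkl','wb'))
a=d['scene']['frame'][100:200,200:280];b=d['side']['frame'][60:190,260:360]
a=cv2.resize(a,None,fx=5,fy=5,interpolation=0);b=cv2.resize(b,None,fx=4,fy=4,interpolation=0)
w=np.zeros((520,800,3),np.uint8);w[:500,:400]=a;w[:,400:]=b
cv2.imwrite('pics/c6.png',w[:,:,::-1])
plan([.51,-.23,.109],goal([0,0,1],[0,1,0]))
```

```text
pos [ 0.5104 -0.2292  0.2205] t 12.95 jaw 0.016807271112775253 F [-1.   0.7 -0.5] q [ 0.54  0.41 -0.26  1.78  0.13  0.97  1.81]
turn [ 0.01 -0.26  0.44] shift after turn cm [ 0.04 -0.08 11.15] tot 0.5
turn [ 4.0000e-01  1.0000e-02 -1.7956e+02] shift after turn cm [-0.04  0.08 11.15] tot 179.6
shift now cm [-1.000e-02 -8.000e-02  1.115e+01] zaxis [-0.004  0.    -1.   ] y [-0.008  1.     0.   ]
```

View pics/c6.png

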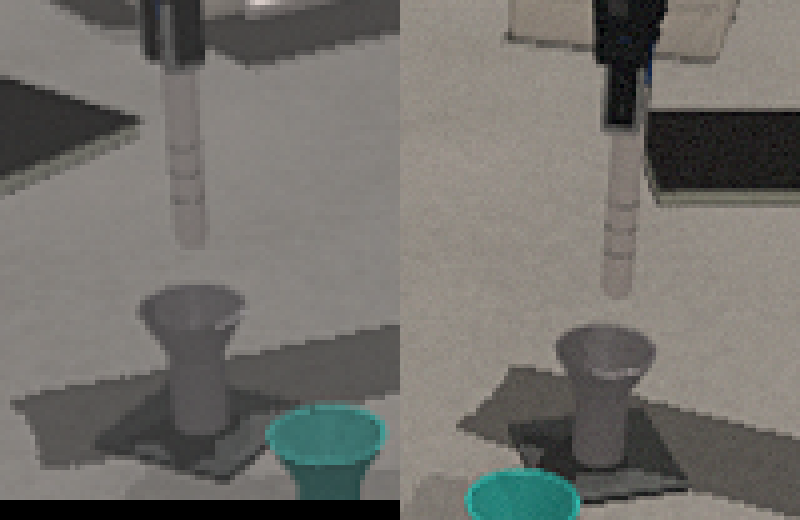

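The tube hangs plumb above the cup. In the crop its foot is at (192,247) left and (615,297) right, and the rim centre is at (193,308) left and (606,353) right. I'll compare the two axes numerically.

Run:
```python
from h import *
import pickle
d=pickle.load(open('c6.pkl','rb'));a,b=d['scene'],d['side']
X=tri([ray(a,238,149),ray(b,313.4,133.8)]);print('foot tri',X)
for z in(.08,.02):pass
print('rim',tri([ray(a,238.3,161.2),ray(b,311,147.8)]))
# column offsets: sub-pixel centres of rows, stem and tube
def row(c,v,x0,x1,z):
    g=cv2.GaussianBlur(c['frame'],(3,3),0)[v,x0:x1].astype(int).mean(1);return g
# expected columns for vertical axis at trial point
P=np.array([.51,-.23,0])
for n,c in d.items():
    for z in(.19,.16,.13,.08,.03): 
        q=proj(c,P+[0,0,z]); qx=proj(c,P+[.01,0,z]);qy=proj(c,P+[0,.01,z]);print(n,z,np.round(q,1),'du/cm x,y',np.round([qx[0]-q[0],qy[0]-q[0]],2))
for n,v in(('scene',120),('scene',140),('scene',178),('scene',182),('side',105),('side',125),('side',160),('side',168)):
    x0=225 if n=='scene' else 298
    print(n,v,x0,d[n]['frame'][v,x0:x0+30].astype(int).sum(1)//3, )
```

```text
foot tri [ 0.50703801 -0.23044047  0.11438259]
rim [ 0.5097753  -0.22870967  0.07813098]
scene 0.19 [235.2 123.5] du/cm x,y [-3.34  1.81]
scene 0.16 [236.  134.1] du/cm x,y [-3.29  1.79]
scene 0.13 [236.8 144.4] du/cm x,y [-3.24  1.77]
scene 0.08 [238.1 160.9] du/cm x,y [-3.16  1.74]
scene 0.03 [239.4 176.7] du/cm x,y [-3.08  1.7 ]
side 0.19 [314.6 102.9] du/cm x,y [-4.44 -0.77]
side 0.16 [313.6 115.3] du/cm x,y [-4.35 -0.76]
side 0.13 [312.6 127.3] du/cm x,y [-4.27 -0.76]
side 0.08 [311.1 146.3] du/cm x,y [-4.13 -0.75]
side 0.03 [309.7 164.1] du/cm x,y [-4.01 -0.73]
scene 120 225 [132 131 130 130 130 131 133 126 115 118 119 119 117 112 117 131 134 133
 133 134 133 131 134 132 133 134 132 131 130 130]
scene 140 225 [136 134 133 135 132 133 132 133 136 113  95 104 108 117 100 106 131 133
 131 132 133 131 132 131 132 133 132 130 131 132]
scene 178 225 [86 86 88 87 85 84 74 64 60 79 85 85 85 84 87 85 84 86 82 82 68 63 59 65
 66 73 67 79 83 84]
scene 182 225 [74 67 64 64 63 67 65 66 64 69 82 83 85 86 86 87 86 85 85 84 72 63 61 63
 62 72 72 73 71 92]
side 105 298 [143 139 144 138 140 136 141 141 138 135 136 137 138 143 115 121 118 121
 122 121 118 116 141 141  76  82  39  29  27  33]
side 125 298 [134 136 137 136 137 136 138 135 136 136 139 136 130 118 120 120 129 126
 124 118 122 141 137 136 136 140 138 135 136 136]
side 160 298 [ 81  85  83  85  86  83  70  77  75  77  83  79  78  75  83  84  71  81
  78  82  82  80  79  71 116 120 115 123 114 145]
side 168 298 [54 52 54 50 49 68 78 80 80 77 79 76 85 85 76 82 78 78 60 48 57 53 51 54
 54 52 57 87 84 85]
```

Tube edges against cup stem edges: the tube foot sits about 3 mm too far towards -x and 1 mm towards -y, with about 1° of lean. I'll correct that and lower it gently.

>>> {"fn": "step_arm", "kwargs": {
  "deltas": [
    {"ax": 0,"ay": -1,"az": 0,"dx": -0.2,"dy": 0.1,"dz": 0,"jaw": -1},
    {"ax": 0,"ay": 0,"az": 0,"dx": 0,"dy": 0,"dz": 1,"jaw": -1},
    {"ax": 0,"ay": 0,"az": 0,"dx": 0,"dy": 0,"dz": 1,"jaw": -1},
    {"ax": 0,"ay": 0,"az": 0,"dx": 0,"dy": 0,"dz": 1,"jaw": -1},
    {"ax": 0,"ay": 0,"az": 0,"dx": 0,"dy": 0,"dz": 0.6,"jaw": -1},
    {"ax": 0,"ay": 0,"az": 0,"dx": 0,"dy": 0,"dz": 0.6,"jaw": -1},
    {"ax": 0,"ay": 0,"az": 0,"dx": 0,"dy": 0,"dz": 0.6,"jaw": -1},
    {"ax": 0,"ay": 0,"az": 0,"dx": 0,"dy": 0,"dz": 0.6,"jaw": -1},
    {"ax": 0,"ay": 0,"az": 0,"dx": 0,"dy": 0,"dz": 0,"jaw": -1},
    {"ax": 0,"ay": 0,"az": 0,"dx": 0,"dy": 0,"dz": 0,"jaw": -1}
  ],
  "grip_force": 35
}}

```text
time: 14.2
position: [0.513, -0.2281, 0.162]
eef_rot: [-0.012, 3.128, 0.001]
force: [0.1, -0.3, -0.7]
grip_width: 0.0167
```

Run:
```python
from h import *
import pickle
plan([.512,-.229,.115],goal([0,0,1],[0,1,0]))
```

```text
pos [ 0.513  -0.2281  0.162 ] t 14.2 jaw 0.016749663011305427 F [ 0.1 -0.3 -0.7] q [ 0.53  0.48 -0.25  1.83  0.15  0.83  1.79]
turn [0.04 0.76 0.43] shift after turn cm [ 0.1  -0.09  4.7 ] tot 0.9
turn [-1.1800e+00  6.0000e-02 -1.7957e+02] shift after turn cm [-0.1   0.09  4.7 ] tot 179.6
shift now cm [ 0.16 -0.1   4.69] zaxis [ 0.013  0.001 -1.   ] y [-0.007  1.     0.001]
```

>>> {"fn": "step_arm", "kwargs": {
  "deltas": [
    {"ax": 0,"ay": 0,"az": 0,"dx": 0.05,"dy": 0,"dz": 0.5,"jaw": -1},
    {"ax": 0,"ay": 0,"az": 0,"dx": 0,"dy": 0,"dz": 0.5,"jaw": -1},
    {"ax": 0,"ay": 0,"az": 0,"dx": 0,"dy": 0,"dz": 0.5,"jaw": -1},
    {"ax": 0,"ay": 0,"az": 0,"dx": 0,"dy": 0,"dz": 0.5,"jaw": -1},
    {"ax": 0,"ay": 0,"az": 0,"dx": 0,"dy": 0,"dz": 0.5,"jaw": -1},
    {"ax": 0,"ay": 0,"az": 0,"dx": 0,"dy": 0,"dz": 0.5,"jaw": -1},
    {"ax": 0,"ay": 0,"az": 0,"dx": 0,"dy": 0,"dz": 0,"jaw": -1},
    {"ax": 0,"ay": 0,"az": 0,"dx": 0,"dy": 0,"dz": 0,"jaw": -1},
    {"ax": 0,"ay": 0,"az": 0,"dx": 0,"dy": 0,"dz": 0,"jaw": -1},
    {"ax": 0,"ay": 0,"az": 0,"dx": 0,"dy": 0,"dz": 0,"jaw": -1}
  ]
}}

```text
time: 15.45
position: [0.5133, -0.2282, 0.1303]
eef_rot: [-0.012, 3.127, 0.0]
force: [0.7, 0.0, -1.0]
grip_width: 0.0169
```

The foot is in the bore without contact force. I'll go on slowly until it touches the floor.

>>> {"fn": "step_arm", "kwargs": {
  "deltas": [
    {"ax": 0,"ay": 0,"az": 0,"dx": 0,"dy": 0,"dz": 0.3,"jaw": -1},
    {"ax": 0,"ay": 0,"az": 0,"dx": 0,"dy": 0,"dz": 0.3,"jaw": -1},
    {"ax": 0,"ay": 0,"az": 0,"dx": 0,"dy": 0,"dz": 0.2,"jaw": -1},
    {"ax": 0,"ay": 0,"az": 0,"dx": 0,"dy": 0,"dz": 0.2,"jaw": -1},
    {"ax": 0,"ay": 0,"az": 0,"dx": 0,"dy": 0,"dz": 0.2,"jaw": -1},
    {"ax": 0,"ay": 0,"az": 0,"dx": 0,"dy": 0,"dz": 0.1,"jaw": -1},
    {"ax": 0,"ay": 0,"az": 0,"dx": 0,"dy": 0,"dz": 0,"jaw": -1},
    {"ax": 0,"ay": 0,"az": 0,"dx": 0,"dy": 0,"dz": 0,"jaw": -1},
    {"ax": 0,"ay": 0,"az": 0,"dx": 0,"dy": 0,"dz": 0,"jaw": -1},
    {"ax": 0,"ay": 0,"az": 0,"dx": 0,"dy": 0,"dz": 0,"jaw": -1}
  ]
}}

```text
time: 16.7
position: [0.5136, -0.2283, 0.1166]
eef_rot: [-0.012, 3.127, 0.0]
force: [0.4, 0.6, 0.4]
grip_width: 0.017
```

>>> {"fn": "step_arm", "kwargs": {
  "deltas": [
    {"ax": 0,"ay": 0,"az": 0,"dx": 0,"dy": 0,"dz": 0.1,"jaw": -1},
    {"ax": 0,"ay": 0,"az": 0,"dx": 0,"dy": 0,"dz": 0.1,"jaw": -1},
    {"ax": 0,"ay": 0,"az": 0,"dx": 0,"dy": 0,"dz": 0.1,"jaw": -1},
    {"ax": 0,"ay": 0,"az": 0,"dx": 0,"dy": 0,"dz": 0,"jaw": -1},
    {"ax": 0,"ay": 0,"az": 0,"dx": 0,"dy": 0,"dz": 0,"jaw": -1},
    {"ax": 0,"ay": 0,"az": 0,"dx": 0,"dy": 0,"dz": 0,"jaw": -1},
    {"ax": 0,"ay": 0,"az": 0,"dx": 0,"dy": 0,"dz": 0,"jaw": -1},
    {"ax": 0,"ay": 0,"az": 0,"dx": 0,"dy": 0,"dz": 0,"jaw": -1},
    {"ax": 0,"ay": 0,"az": 0,"dx": 0,"dy": 0,"dz": 0,"jaw": -1},
    {"ax": 0,"ay": 0,"az": 0,"dx": 0,"dy": 0,"dz": 0,"jaw": -1}
  ]
}}

```text
time: 17.95
position: [0.5136, -0.2283, 0.1134]
eef_rot: [-0.011, 3.127, 0.0]
force: [-0.3, 0.8, -0.3]
grip_width: 0.0166
```

>>> {"fn": "step_arm", "kwargs": {
  "deltas": [
    {"ax": 0,"ay": 0,"az": 0,"dx": 0,"dy": 0,"dz": 0.1,"jaw": -1},
    {"ax": 0,"ay": 0,"az": 0,"dx": 0,"dy": 0,"dz": 0,"jaw": -1},
    {"ax": 0,"ay": 0,"az": 0,"dx": 0,"dy": 0,"dz": 0.1,"jaw": -1},
    {"ax": 0,"ay": 0,"az": 0,"dx": 0,"dy": 0,"dz": 0,"jaw": -1},
    {"ax": 0,"ay": 0,"az": 0,"dx": 0,"dy": 0,"dz": 0,"jaw": -1},
    {"ax": 0,"ay": 0,"az": 0,"dx": 0,"dy": 0,"dz": 0,"jaw": -1},
    {"ax": 0,"ay": 0,"az": 0,"dx": 0,"dy": 0,"dz": 0,"jaw": -1},
    {"ax": 0,"ay": 0,"az": 0,"dx": 0,"dy": 0,"dz": 0,"jaw": -1},
    {"ax": 0,"ay": 0,"az": 0,"dx": 0,"dy": 0,"dz": 0,"jaw": -1},
    {"ax": 0,"ay": 0,"az": 0,"dx": 0,"dy": 0,"dz": 0,"jaw": -1}
  ]
}}

```text
time: 19.2
position: [0.5147, -0.2287, 0.1129]
eef_rot: [-0.011, 3.125, -0.002]
force: [-0.5, -0.4, 1.7]
grip_width: 0.0172
```

z stops at 0.113 with about 2 N upward, at the height expected for the floor. I'll release, opening gradually.

>>> {"fn": "step_arm", "kwargs": {
  "deltas": [
    {"ax": 0,"ay": 0,"az": 0,"dx": 0,"dy": 0,"dz": 0,"jaw": -0.5},
    {"ax": 0,"ay": 0,"az": 0,"dx": 0,"dy": 0,"dz": 0,"jaw": -0.4},
    {"ax": 0,"ay": 0,"az": 0,"dx": 0,"dy": 0,"dz": 0,"jaw": -0.3},
    {"ax": 0,"ay": 0,"az": 0,"dx": 0,"dy": 0,"dz": 0,"jaw": -0.1},
    {"ax": 0,"ay": 0,"az": 0,"dx": 0,"dy": 0,"dz": 0,"jaw": 0.1},
    {"ax": 0,"ay": 0,"az": 0,"dx": 0,"dy": 0,"dz": 0,"jaw": 0.4},
    {"ax": 0,"ay": 0,"az": 0,"dx": 0,"dy": 0,"dz": 0,"jaw": 0.4},
    {"ax": 0,"ay": 0,"az": 0,"dx": 0,"dy": 0,"dz": 0,"jaw": 0.4},
    {"ax": 0,"ay": 0,"az": 0,"dx": 0,"dy": 0,"dz": 0,"jaw": 0.4},
    {"ax": 0,"ay": 0,"az": 0,"dx": 0,"dy": 0,"dz": 0,"jaw": 0.4}
  ]
}}

```text
time: 20.45
position: [0.5146, -0.2285, 0.1123]
eef_rot: [-0.012, 3.125, -0.001]
force: [0.7, -1.1, -1.1]
grip_width: 0.0597
```

>>> {"fn": "step_arm", "kwargs": {
  "deltas": [
    {"ax": 0,"ay": 0,"az": 0,"dx": 0,"dy": 0,"dz": -1,"jaw": 0.4},
    {"ax": 0,"ay": 0,"az": 0,"dx": 0,"dy": 0,"dz": -1,"jaw": 0.4},
    {"ax": 0,"ay": 0,"az": 0,"dx": 0,"dy": 0,"dz": -2,"jaw": 0.4},
    {"ax": 0,"ay": 0,"az": 0,"dx": 0,"dy": 0,"dz": -2,"jaw": 0.4},
    {"ax": 0,"ay": 0,"az": 0,"dx": 0,"dy": 0,"dz": -3,"jaw": 0.4},
    {"ax": 0,"ay": 0,"az": 0,"dx": 0,"dy": 0,"dz": -3,"jaw": 0.4},
    {"ax": 0,"ay": 0,"az": 0,"dx": 0,"dy": 0,"dz": -2,"jaw": 0.4},
    {"ax": 0,"ay": 0,"az": 0,"dx": 0,"dy": 0,"dz": 0,"jaw": 0.4},
    {"ax": 0,"ay": 0,"az": 0,"dx": 0,"dy": 0,"dz": 0,"jaw": 0.4},
    {"ax": 0,"ay": 0,"az": 0,"dx": 0,"dy": 0,"dz": 0,"jaw": 0.4}
  ]
}}

```text
time: 21.7
position: [0.512, -0.2282, 0.2611]
eef_rot: [-0.012, 3.123, -0.003]
force: [-0.5, -0.0, 0.1]
grip_width: 0.0599
```

Run:
```python
from h import *
d={n:camera(n) for n in('scene','side')}
a=d['scene']['frame'][100:310,200:390];b=d['side']['frame'][60:340,190:360]
a=cv2.resize(a,None,fx=2.3,fy=2.3,interpolation=3);b=cv2.resize(b,None,fx=2.1,fy=2.1,interpolation=3)
w=np.zeros((590,a.shape[1]+b.shape[1],3),np.uint8);w[:len(a),:a.shape[1]]=a;w[:len(b),a.shape[1]:]=b
cv2.imwrite('pics/c9.png',w[:,:,::-1]);print(w.shape,a.shape[1])
C=[]
for n,(x0,x1,y0,y1) in {'scene':(225,250,110,160),'side':(300,330,80,150)}.items():
    m=cv2.inRange(cv2.cvtColor(d[n]['frame'],cv2.COLOR_RGB2HSV),(105,120,40),(125,255,255))[y0:y1,x0:x1]
    k,l,s,c=cv2.connectedComponentsWithStats(m);i=1+s[1:,4].argmax();p=c[i]+[x0,y0];print(n,p,s[i]);C.append(ray(d[n],*p))
print('cap',tri(C));o=get_obs();print(o['time'],o['position'],o['force'])
```

```text
(590, 794, 3) 437
scene [235.91666667 137.70833333] [ 8 24  6  9 24]
side [312.5875 121.0375] [ 9 36  8 11 80]
cap [ 0.51111072 -0.22901126  0.14821907]
21.8 [ 0.51190232 -0.22823692  0.26098958] [ 0.10234311  0.16253448 -0.20104501]
```

View pics/c9.png

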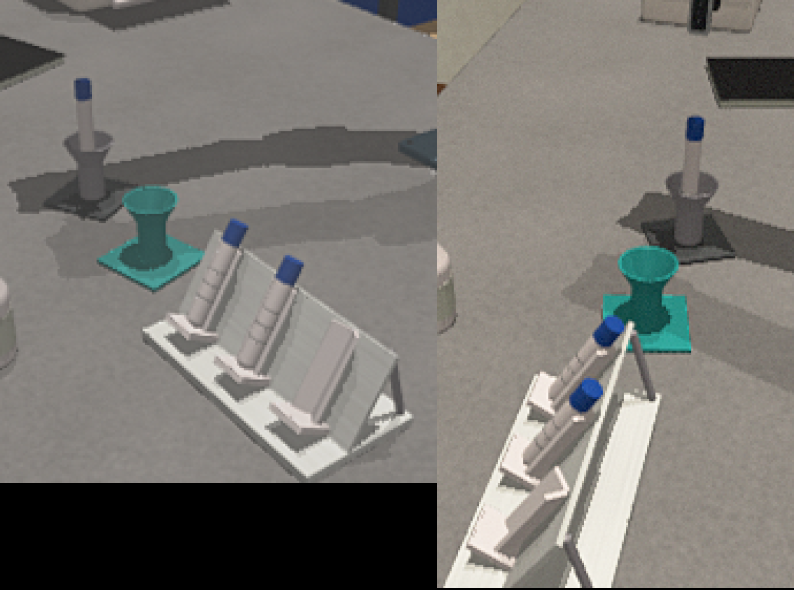

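The long tube stands upright in the grey cup, with its cap at crop (83,89) and (695,128). The cap centre is at z≈0.148, right for a foot on the floor. Both short tubes are still in the rest and the gripper is clear. I'm handing in.

```bash
python3 -c "
from station import *
print(finish_job())"
```

```text
the job is handed in; nothing more can be done
None
```

The long tube is standing upright in the grey steel cup with its foot on the floor, and I've handed the job in; the hand-in gives no verdict. I gripped it by its free upper end, lifted it straight up and turned it upright over the cup. I then lowered it until it touched the floor at about 2 N, and only then opened the fingers.

**Last checks:**
- **Tube:** the cap centre is at (0.511, -0.229, 0.148). That is within about 2 mm of the cup's axis and at the height expected with the foot on the floor, so it stands close to plumb.
- **Short tubes:** both are still in their troughs, and the turquoise cup was not touched.
- **Arm:** the gripper is well above the cap and touching nothing. Clock at hand-in was 21.8 s of the 37 s allowed, and every force reading, taken at the end of each move, was under 3 N.

**What went wrong along the way:**
- **Refused move:** the first move call was refused because its rows lacked some keys. This cost no robot time.
- **Joint 7:** it came within 0.02 rad of its limit on the first approach. I backed off and made the same grasp with the tool turned half round.
- **Tube offset:** the held tube's foot was about 3 mm off the cup's axis. I corrected this before lowering.

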